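# Clip the sprocket onto a hub

### The arm

A 6-joint arm with a two-finger parallel gripper is mounted at the origin on the work surface. World frame = base frame: x ahead of the robot, y to its left, z up, the work surface at z = 0. Lengths are in m, angles in degrees, forces in N, time in s.
With the tool pointing down it reaches from about 0.3 to 0.75 m from the base axis. Payload 8.5 kg.
Tool frame: the origin (TCP) lies midway between the tips of the shut fingers; the grasp point (between the pads) lies 19 mm behind it (env.tcp_to_grasp is the z of the grasp point in the tool frame, in m); z points along the fingers, y is the line along which they close (so a half turn about z gives the same grasp; the last joint's range is limited). The gripper opens to 85 mm and grips with 20 to 120 N. Pads are 22 mm wide; open, the fingers measure 114 mm over their backs; the gripper's body (76 mm by 85 mm) begins 54 mm behind the grasp point. The pads swing forward as they close: fully open they stand 13 mm farther back than shut.
Start: joints at [55.445, 21.807, 74.336, -0, 83.858, -12.336], TCP at [0.208, 0.509, 0.231] pointing down, gripper open.
Joint ranges: [-178.18, 178.18], [-50.72, 133.34], [12.68, 142.11], [-81.47, 261.47], [9.98, 163.14], [-165.26, 165.26]. Speed limits (degrees/s): [136.94, 136.94, 180, 180, 180, 180].

### API

Orientations are given as a 3x3 rotation matrix whose columns are the frame's x, y, z axes.
In Python, from rig import env, imaging, job, models gives the robot as it stands. The module is installed in compiled form; this text tells all that it offers.
- The arm moves only by the tool jog_arm, never from a script. Its argument "plan" is text: rows parted by semicolons, each of 7 numbers parted by spaces: the turn, a rotation vector about the tool's x, y, z in degrees, then the shift along the tool's x, y, z in cm, then the closure in counts, from 0 (fully open) to 255 (shut). In form: rx ry rz x y z claw; .... A call has 1 to 10 rows; each row shifts and turns the commanded pose from where the row before left it, along the tool's axes as they then stand; what a row does not reach is not made up. A row lasts 1/12 s, in which the tool goes at most 41.7 mm and 7.16 degrees, less where a joint would pass 70% of its speed; a pose out of reach is approached as far as the arm can. A call with a gripper value outside its range is refused whole. The fingers move at their own pace and stop on an object; "grip_force" is the grip in N (left out, the last holds). Time passes only in rows, so rows that do not move let the fingers close. It gives the time, the measured TCP pose, the force, the opening and the grip force at its end, in the units of the state.
- env.observe(): the state, without advancing time (a new reading comes with each control period).
- imaging.get_image(name): name is "scene" or "top"; returns a dict with "pixels" (384x512x3 uint8, red, green, blue), "depth" (384x512 float32, m along the optical axis (not along the pixel's ray), 0 where there is no reading), "fov_y" (degrees; the focal length in pixels is half the picture's height over the tangent of half this angle, whatever the lens; pixels are square), "cx", "cy" (the principal point, pixels), "distortion" ([k1, k2, p1, p2, k3] as OpenCV has them; the pictures are not rectified), "world_from_camera" (4x4, takes a point from camera to world coordinates). Camera axes: x right, y down, z forward; pixel columns grow to the right and rows downward; lengths in m; the calibration is good to about 2 mm. A picture is of the moment at which its call begins.
- job.close_job(): hands the job in; it is judged then, once.
Trained networks look in the newest picture that a camera, given by its name, has taken for a name from the list of things; names that differ only in an ending like _2 or _b are one class to them, and where a whole thing is asked for, a point or a joint stands for the part that bears it (a point fixed in the world has none). Each returns a list of dicts, best first, with "confidence" (0 to 1); they miss things now and then, are a little off and sometimes report something else, mostly with a low value. They report only what shows in the picture. A call takes as long as a camera call. They do not tell look-alikes from the thing itself.
- models.outline_of(camera, query): "region" (384x512 bool, what is visible of it) and "bbox" ([centre column, centre row, width, height] in pixels, round what is visible of it).
- models.tip_of(camera, query): "at" ([column, row] in pixels: a listed point, or the origin of a listed thing).
The state is a dict: "time_s": time; "q": joint angles; "qvel": joint speeds; "joint_efforts": joint torques, N m; "position": TCP position; "tool_rot": TCP orientation; "ft_force": force on the tool from outside, world axes, zero at the start; "wrist_torque": the same for the moment, N m; "grip_width": finger opening in m; "gripper_force": force on a finger pad.
Only numpy, scipy, OpenCV 4.12 (cv2) and the standard library are available. Lean on these libraries where they do the work, as an engineer would, in place of code of your own. Each camera call takes 0.05 s, during which the arm holds its last target. There are 200 camera calls.

### The job

On the hub in the stand, slide the sprocket along the axle until it is fully home against the hub, then take the middle-sized spring clip from the wooden rack and press it down into the axle groove beside the sprocket until it snaps fully home, and let go. The axle may sit well over a centimetre off along its own line, so feel for the groove and never force the sprocket or the clip: a few newtons find the groove, under 10 N snaps the clip in, and no push should pass 20 N. Leave the small and the large clip in the rack.

Things in the scene. Friction and masses are not known exactly. Their poses are not given: they have to be found in the camera images.
- stand: Fixed bench stand, grey base 130 x 220 x 18 mm, origin on the bench, z up. y runs along the axle it holds, centre line at z = 100 mm; 12 mm thick uprights at y = +66 and -94 reach z = 108. On the axle from -y to +y: aluminium hub (52 mm flanges), sprocket, groove, plain land 26 mm in diameter ending 35 mm past the groove, 12 mm spindle. The axle cannot turn and holds against 60 N along y.
- axle_line (a point): Point of the stand on the axle's centre line (stand 0, 0, 100 mm), axes as the stand's. The groove would be here if the axle were centred; but the axle with hub, sprocket and groove sits anywhere from -16 to +16 mm along y from it, not measured. The groove is 6.5 mm wide, 18 mm in diameter, in the 26 mm axle; its centre is 10.5 mm to +y of the hub's shoulder.
- cog (a joint): How far (m) the sprocket stands off the hub's shoulder: 0 = fully home, up to 0.026 towards the stand's +y. A dark steel toothed disc, 54 mm in diameter, 6 mm thick; its outer (+y) face is 4.5 mm to the -y side of the groove centre when home and moves with the joint. It slides with about 2 N of friction and stays where left; when not home it covers the groove or lies beyond it.
- clip_grip (a point): Centre of the black grip (24 mm along x, 10 mm thick along y, 26 mm high) on top of the middle-sized flat spring-steel clip, which stands mouth down in a slot of the rack and may lean 6 degrees. z up; y is the clip's thickness direction, to lie along the axle once fitted, either way round. Mass about 40 g.
- clip_bore (a point): Centre of that clip's 18 mm bore, 52 mm below the grip centre, same axes. Strip 4.5 mm thick (y), 28 mm wide in all, mouth 12.5 mm at the neck, flared feet ending 13.2 mm below the bore centre. On the plain axle the feet stop it with the bore 22 mm above the axle line and it cannot be forced over; over the groove it drops to about 15 mm above, then 5 to 8 N of downward push snaps it to the bottom, bore on the axle line.
- rack: Fixed wooden block 56 x 196 x 21 mm, long along its y, origin under its centre on the bench. Three slots 6 mm wide (x), 40 mm long (y), 15 mm deep at y = -62, 0 and +62 mm hold one clip each, clip thickness along the rack's x; which clip is in which slot varies.
- clip_small_grip (a point): Centre of the black grip (17 mm wide) on the small clip (21 mm over the steel): stays in the rack.
- clip_large_grip (a point): Centre of the black grip (32 mm wide) on the large clip (37 mm over the steel): stays in the rack.
Not all that is in view belongs to the job. Leave any blue or green look-alike of the part that bears clip_grip alone.

How it is judged:
By the outcome, as a careful person would: the job done as asked, in the order asked, and still so for the second after the job is handed in, with the robot touching nothing.
It also fails if it takes over 67 s, if anything falls off the work surface, if the arm or the gripper's body presses on something with over 40 N, if the wrist force passes 120 N, or if a joint passes its speed limit or range.

## Working session

There is one attempt and no reset: what is moved stays moved. The work goes in short steps, Python scripts to look and compute and a tool call to move; the robot and the scene stay as the last step left them, time stands still between calls to the robot, and variables do not carry over. Pictures are saved under pics/ and viewed, at most 10 in all, crops included, and the job is handed in when it is done.

Besides the shell and the picture viewer there is one more tool, called after "Request:" by a JSON object that holds its "api" and its "payload", one argument or row to a line. jog_arm: Moves the arm, as the interface text tells. Its arguments: {"type":"object","properties":{"plan":{"type":"string"},"grip_force":{"type":"number"}},"required":["plan"]}

```bash
mkdir -p pics
cat > h.py <<'E'
from rig import env, imaging, job, models
import numpy as np, cv2
def cam(n): return imaging.get_image(n)
def K(im):
    h=im["pixels"].shape[0]; f=h/2/np.tan(np.radians(im["fov_y"])/2)
    return np.array([[f,0,im["cx"]],[0,f,im["cy"]],[0,0,1]])
def rays(im,uv):
    p=cv2.undistortPoints(np.array(uv,float).reshape(-1,1,2),K(im),np.array(im["distortion"]))[:,0]
    return np.c_[p,np.ones(len(p))]
def pts(im,uv,d=None):
    uv=np.array(uv,float).reshape(-1,2)
    if d is None: d=im["depth"][uv[:,1].round().astype(int),uv[:,0].round().astype(int)]
    c=rays(im,uv)*np.array(d).reshape(-1,1)
    T=np.array(im["world_from_camera"]); return c@T[:3,:3].T+T[:3,3]
def at_z(im,uv,z):
    r=rays(im,uv); T=np.array(im["world_from_camera"]); r=r@T[:3,:3].T
    return T[:3,3]+r*((z-T[2,3])/r[:,2])[:,None]
def cloud(im):
    v,u=np.nonzero(im["depth"]>0); return pts(im,np.c_[u,v]),u,v
def proj(im,X):
    T=np.linalg.inv(np.array(im["world_from_camera"])); r=cv2.Rodrigues(T[:3,:3])[0]
    return cv2.projectPoints(np.array(X,float).reshape(-1,1,3),r,T[:3,3],K(im),np.array(im["distortion"]))[0][:,0]
E
python3 - <<'E'
from h import *
for n in("scene","top"):
    im=cam(n); cv2.imwrite(f"pics/{n}.png",im["pixels"][:,:,::-1]); print(n,np.array(im["world_from_camera"])[:3,3].round(3),np.array(im["world_from_camera"])[:3,2].round(2))
    for q in("stand","axle_line","cog","clip_grip","clip_bore","rack","clip_small_grip","clip_large_grip"):
        for m,f in(("o",models.outline_of),("t",models.tip_of)):
            try: r=f(n,q)
            except Exception as e: print(q,m,e); continue
            for d in r[:5]:
                if m=="t": print(q,"t",np.round(d["at"],1),round(d["confidence"],2),pts(im,[np.clip(d["at"],0,383)] if 0 else [d["at"]]).round(3)[0])
                else: print(q,"o",np.round(d["bbox"]),round(d["confidence"],2))
E
```

```text
scene [ 0.914 -0.676  0.565] [-0.47  0.67 -0.57]
stand t [305.2 181.4] 0.62 [0.526 0.085 0.019]
axle_line o [305. 175. 100.  79.] 0.83
axle_line t [312.5 148.5] 0.97 [0.532 0.094 0.108]
axle_line t [218.1 259.4] 0.58 [ 0.532 -0.254  0.018]
cog o [315. 145.  12.  17.] 0.58
cog t it knows: axle_line, clip_bore, clip_grip, clip_large_grip, clip_small_grip, rack, stand
clip_grip o [221. 242.  12.  33.] 0.72
clip_grip o [313. 260.  33.  16.] 0.71
clip_grip o [192. 308.  18.  36.] 0.59
clip_grip o [195. 206.  15.  33.] 0.46
clip_grip t [220.8 231.7] 0.71 [ 0.53  -0.24   0.077]
clip_grip t [329.3 256.5] 0.65 [ 0.694 -0.106  0.006]
clip_grip t [188.8 299.4] 0.63 [ 0.595 -0.394  0.078]
clip_grip t [194.  196.2] 0.57 [ 0.403 -0.177  0.068]
clip_bore o [191. 313.  11.  32.] 0.85
clip_bore o [219. 240.  12.  33.] 0.59
clip_bore o [316. 260.  40.  13.] 0.58
clip_bore o [194. 205.   9.  37.] 0.57
clip_bore t [217.3 254.9] 0.79 [ 0.527 -0.25   0.024]
clip_bore t [196.1 211.1] 0.74 [ 0.401 -0.172  0.024]
clip_bore t [191.2 325.3] 0.65 [ 0.584 -0.387 -0.002]
clip_bore t [302.1 259.3] 0.64 [ 0.652 -0.
[... 1149 characters left out ...]
259  0.021]
clip_grip t [266.3 121.1] 0.52 [ 0.702 -0.116  0.012]
clip_grip t [298.9 192.2] 0.39 [ 0.519 -0.179  0.082]
clip_bore o [379. 149.  14.  34.] 0.78
clip_bore o [268. 132.  20.  26.] 0.74
clip_bore o [313. 254.  32.  22.] 0.69
clip_bore t [382.8 159.5] 0.68 [ 0.605 -0.394  0.   ]
clip_bore t [278.7 141.8] 0.62 [ 0.653 -0.146  0.001]
clip_bore t [301.6 249.5] 0.55 [ 0.396 -0.19   0.001]
clip_bore t [321.2 191.6] 0.49 [ 0.529 -0.241  0.007]
rack o [323. 192.  90.  36.] 0.77
rack t [322.6 195. ] 0.86 [ 0.519 -0.241  0.022]
clip_small_grip o [298. 194.  13.   9.] 0.55
clip_small_grip t [298.2 190.5] 0.55 [ 0.531 -0.185  0.021]
clip_large_grip t [351.1 185.2] 0.46 [ 0.533 -0.293  0.076]
```

View pics/scene.png

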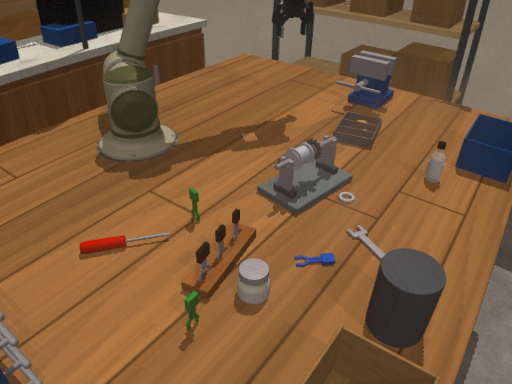

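View pics/top.png

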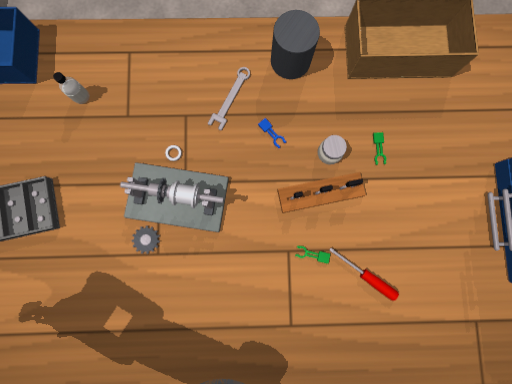

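Scene picture: the stand is at (305,175) and the rack at (220,258), holding three black-gripped clips at (235,216), (220,233) and (203,253). The green look-alikes are at (194,196) and (191,305), and the blue one at (318,260); I'll leave all three alone. The candidate is the middle slot at (220,233). Next I'll confirm it in a crop and measure.

Run:
```python
from h import *
ims={n:cam(n) for n in("scene","top")}
def crop(im,x,y,w,h,s): return cv2.resize(im["pixels"][y:y+h,x:x+w,::-1],(w*s,h*s),interpolation=cv2.INTER_CUBIC)
S,T=ims["scene"],ims["top"]
A=np.hstack([crop(S,255,125,100,75,4),crop(S,170,195,100,75,4)])
B=np.hstack([crop(T,115,155,120,75,3)[:, :],crop(T,265,165,120,55,3).repeat(1,0) if 0 else cv2.copyMakeBorder(crop(T,265,165,120,55,3),0,60,0,0,cv2.BORDER_CONSTANT)])
B=cv2.copyMakeBorder(B,0,0,0,800-B.shape[1],cv2.BORDER_CONSTANT)
cv2.imwrite("pics/c1.png",np.vstack([A,B]))
for n,im in ims.items():
    X,u,v=cloud(im)
    def box(c,r,lo,hi): return X[(abs(X[:,0]-c[0])<r[0])&(abs(X[:,1]-c[1])<r[1])&(X[:,2]>lo)&(X[:,2]<hi)]
    b=box((.52,.09),(.12,.17),.012,.026); print(n,"base",len(b),cv2.minAreaRect((b[:,:2]*1000).astype(np.float32)),np.median(b[:,2]))
    a=box((.52,.09),(.12,.17),.06,.2); print(" axle pts",len(a),a.min(0).round(3),a.max(0).round(3))
    r=box((.53,-.24),(.09,.13),.014,.026); print(" rack",len(r),cv2.minAreaRect((r[:,:2]*1000).astype(np.float32)),np.median(r[:,2]))
    for c in((.523,-.186),(.533,-.245),(.543,-.305)):
        g=box(c,(.03,.027),.055,.12)
        print(" grip",len(g),g.mean(0).round(4),g.min(0).round(3),g.max(0).round(3), cv2.minAreaRect((g[:,:2]*1000).astype(np.float32)))
```

```text
scene base 2066 ((524.3837890625, 96.88784790039062), (225.2482147216797, 132.0474090576172), 78.70797729492188) 0.01751508854223227
 axle pts 1248 [ 0.486 -0.019  0.06 ] [0.556 0.191 0.126]
 rack 1835 ((547.3300170898438, -233.7509002685547), (109.72444915771484, 198.29263305664062), 14.221051216125488) 0.019746648830964553
 grip 98 [ 0.514  -0.1803  0.0713] [ 0.507 -0.187  0.056] [ 0.519 -0.17   0.083] ((513.10791015625, -178.41627502441406), (11.220047950744629, 17.612390518188477), 3.9491541385650635)
 grip 137 [ 0.5319 -0.2405  0.0742] [ 0.524 -0.251  0.057] [ 0.536 -0.225  0.085] ((530.1580200195312, -237.60499572753906), (9.940910339355469, 25.905702590942383), 10.430035591125488)
 grip 210 [ 0.5419 -0.3017  0.0769] [ 0.532 -0.316  0.055] [ 0.547 -0.281  0.087] ((539.5989379882812, -298.4166564941406), (10.757111549377441, 33.75904846191406), 9.648356437683105)
top base 3663 ((524.8914184570312, 95.57286071777344), (220.08302307128906, 130.1465301513672), 79.82673645019531) 0.01807676339657749
 axle pts 1498 [ 0.49  -0.018  0.06 ] [0.556 0.191 0.128]
 rack 1794 ((558.205810546875, -233.3679656982422), (116.66999816894531, 196.2510986328125), 10.39109992980957) 0.021472787382991187
 grip 44 [ 0.5128 -0.1769  0.0795] [ 0.508 -0.185  0.061] [ 0.519 -0.17   0.086] ((513.384521484375, -177.45672607421875), (9.844782829284668, 15.425390243530273), 7.670668601989746)
 grip 74 [ 0.5305 -0.2362  0.0803] [ 0.525 -0.249  0.061] [ 0.537 -0.226  0.088] ((531.4689331054688, -237.49127197265625), (10.925056457519531, 23.158954620361328), 9.499520301818848)
 grip 99 [ 0.5413 -0.2968  0.083 ] [ 0.535 -0.314  0.063] [ 0.548 -0.283  0.091] ((542.4356079101562, -298.4102783203125), (10.81701374053955, 31.08860969543457), 9.382729530334473)
```

View pics/c1.png

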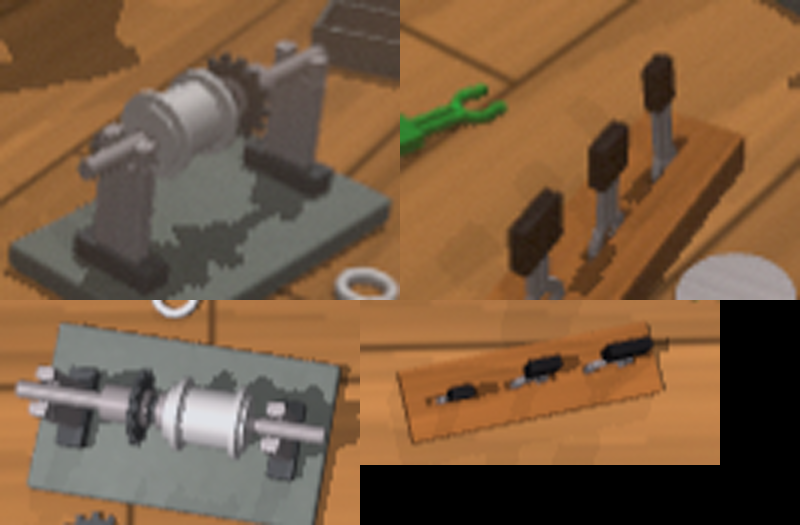

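The enlarged crop shows the rack's three grips at widths of about 17, 24–26 and 32–34 mm. The clip in the centre slot (scene (220,233), top (326,190)) is therefore the middle-sized one. On the stand, the hub is to -y and the sprocket stands off from it with a gap at top (165,190).

Run:
```python
from h import *
ims={n:cam(n) for n in("scene","top")}
th=np.radians(79.7); ey=np.array([np.cos(th),np.sin(th)]); ex=np.array([ey[1],-ey[0]]); o=np.array([.5248,.0957])
for n,im in ims.items():
    X,u,v=cloud(im); d=X[:,:2]-o; x=d@ex*1e3; y=d@ey*1e3; z=X[:,2]*1e3
    m=(abs(x)<40)&(abs(y)<130)&(z>60)
    print(n)
    for b in range(-112,116,3):
        k=m&(abs(y-b-1.5)<1.5)
        if k.sum()>2:
            t=k&(z>z[k].max()-6); print(b+1.5,k.sum(),"zmax %.1f"%z[k].max(),"x@top %.1f"%x[t].mean(),"r %.1f"%np.hypot(x[k],z[k]-100).max(), end=" | ")
    print()
    # axis centre from spindle ends
    for lo,hi in((-112,-97),(-90,-45),(45,58),(72,110)):
        k=m&(y>lo)&(y<hi)&(z>88); print(lo,hi,k.sum(),"x rng",x[k].min().round(1),x[k].max().round(1),"zmax",np.percentile(z[k],97).round(1))
# clip lean : middle grip & steel points in rack frame
T=ims["top"];S=ims["scene"]
for n,im in ims.items():
    X,u,v=cloud(im)
    for c in((.531,-.238),):
        k=(np.hypot(X[:,0]-c[0],X[:,1]-c[1])<.027)&(X[:,2]>.026)
        P=X[k]
        for lo in range(26,92,8):
            q=P[(P[:,2]*1e3>=lo)&(P[:,2]*1e3<lo+8)]
            if len(q): print(n,lo,len(q),(q.mean(0)*1e3).round(1),(q.min(0)*1e3).round(0)[:2],(q.max(0)*1e3).round(0)[:2])
    k=(np.hypot(X[:,0]-.533,X[:,1]+.24)<.14)&(abs(X[:,2]-.021)<.004); 
    # restrict to rack by colour-free geometry: largest component in image
    M=np.zeros(im["depth"].shape,np.uint8); M[v[k],u[k]]=1; nc,L,st,_=cv2.connectedComponentsWithStats(M); j=1+st[1:,4].argmax()
    kk=L[v,u]==j; print("rack",kk.sum(),cv2.minAreaRect((X[kk,:2]*1e3).astype(np.float32)))
print(env.tcp_to_grasp, env.observe()["tool_rot"], env.observe()["time_s"])
```

```text
scene
-110.5 6 zmax 106.0 x@top -0.8 r 6.9 | -107.5 6 zmax 107.0 x@top 0.4 r 7.1 | -104.5 5 zmax 105.8 x@top 0.1 r 6.9 | -101.5 4 zmax 105.6 x@top 2.1 r 5.6 | -98.5 6 zmax 105.5 x@top 1.3 r 7.0 | -95.5 6 zmax 105.8 x@top -1.0 r 6.0 | -92.5 6 zmax 105.6 x@top 0.3 r 7.0 | -89.5 4 zmax 106.4 x@top 2.4 r 6.5 | -86.5 80 zmax 109.2 x@top 2.8 r 42.2 | -83.5 102 zmax 110.0 x@top -6.7 r 41.9 | -80.5 24 zmax 107.7 x@top 5.4 r 38.3 | -77.5 27 zmax 107.9 x@top 1.9 r 42.1 | -74.5 17 zmax 108.0 x@top -5.1 r 40.8 | -71.5 4 zmax 105.7 x@top -0.9 r 27.1 | -65.5 6 zmax 106.6 x@top -1.1 r 7.1 | -62.5 54 zmax 120.1 x@top 0.6 r 21.7 | -59.5 87 zmax 125.9 x@top 1.4 r 27.4 | -56.5 76 zmax 126.1 x@top -0.7 r 28.8 | -53.5 19 zmax 125.4 x@top -4.0 r 27.1 | -47.5 5 zmax 116.5 x@top 10.9 r 18.8 | -44.5 12 zmax 119.6 x@top 3.8 r 20.3 | -41.5 19 zmax 121.1 x@top 0.1 r 21.2 | -38.5 10 zmax 119.7 x@top 5.6 r 20.0 | -35.5 19 zmax 120.3 x@top 1.1 r 20.7 | -32.5 16 zmax 119.5 x@top 1.8 r 20.8 | -29.5 15 zmax 120.3 x@top 1.0 r 21.2 | -26.5 14 zmax 119.0 x@top 2.7 r 19.9 | -23.5 11 zmax 115.3 x@top 12.1 r 19.3 | -20.5 1
[... 4529 characters left out ...]
58.05583190917969, 199.05320739746094), 10.298905372619629)
top 26 12 [ 528.2 -234.1   28.9] [ 526. -251.] [ 530. -225.]
top 34 4 [ 527.8 -238.3   36.8] [ 527. -244.] [ 529. -233.]
top 58 5 [ 527.2 -232.7   61.9] [ 525. -243.] [ 533. -226.]
top 66 8 [ 527.5 -235.    69.4] [ 525. -249.] [ 531. -226.]
top 74 13 [ 528.2 -234.1   77.8] [ 525. -249.] [ 535. -226.]
top 82 49 [ 531.9 -237.5   84.5] [ 526. -249.] [ 537. -226.]
rack 1720 ((528.3935546875, -238.76644897460938), (56.177040100097656, 196.18443298339844), 10.358468055725098)
-0.0187 [[-9.25757724e-01  3.78117224e-01  4.31410896e-05]
 [ 3.78117226e-01  9.25757723e-01  4.51620599e-05]
 [-2.28616441e-05  5.81215149e-05 -9.99999998e-01]] 1.8
```

Measured along the axle, with 0 at the centre of the base: shoulder at about -7, groove at about +3.5, land end at about 38.5, all matching the given sizes. The sprocket's outer face is at about 15.5, so it stands roughly 16 mm off. I'll start moving: fingers shut, tip to the +y side of the sprocket.

Request:
{"api": "jog_arm", "payload": {
  "plan": "0 0 -5.95 0 0 0 255; 0 0 -5.95 0 0 0 255; 0 0 0 -3.2 -2.56 0 255; 0 0 0 -3.2 -2.56 0 255; 0 0 0 -3.2 -2.56 0 255; 0 0 0 -3.2 -2.56 0 255; 0 0 0 -3.2 -2.56 0 255; 0 0 0 -3.2 -2.56 0 255; 0 0 0 -3.2 -2.56 0 255; 0 0 0 -3.2 -2.56 0 255",
  "grip_force": 40
}}

```text
time_s: 2.63
position: [0.4241, 0.2601, 0.2315]
tool_rot: [[-0.984, 0.179, 0.0], [0.179, 0.984, 0.0], [-0.0, 0.0, -1.0]]
ft_force: [0.8, 0.9, 0.8]
grip_width: 0.0001
gripper_force: 0.0
```

Request:
{"api": "jog_arm", "payload": {
  "plan": "0 0 0 -3.2 -2.56 0 255; 0 0 0 -3.2 -2.56 0 255; 0 0 0 -3.2 -2.56 0 255; 0 0 0 0 0 0 255; 0 0 0 0 0 0 255"
}}

```text
time_s: 3.05
position: [0.5048, 0.1674, 0.2309]
tool_rot: [[-0.983, 0.182, -0.001], [0.182, 0.983, -0.0], [0.001, -0.0, -1.0]]
ft_force: [-1.1, 0.1, -0.7]
grip_width: 0.0002
gripper_force: 0.0
```

Request:
{"api": "jog_arm", "payload": {
  "plan": "0 0 0 -3.25 -2.5 0 255; 0 0 0 0 0 3.8 255; 0 0 0 0 0 3.8 255; 0 0 0 0 0 3.5 255; 0 0 0 0 0 0 255; 0 0 0 0 0 0 255"
}}

```text
time_s: 3.55
position: [0.5306, 0.1395, 0.1203]
tool_rot: [[-0.984, 0.178, -0.003], [0.178, 0.984, 0.0], [0.002, -0.0, -1.0]]
ft_force: [0.7, -0.1, 0.8]
grip_width: -0.0001
gripper_force: 0.0
```

Request:
{"api": "jog_arm", "payload": {
  "plan": "0 0 0 0 -0.3 0 255; 0 0 0 0 -0.3 0 255; 0 0 0 0 0 0 255"
}}

```text
time_s: 3.8
position: [0.5309, 0.1325, 0.1223]
tool_rot: [[-0.984, 0.179, 0.003], [0.179, 0.984, -0.0], [-0.003, 0.001, -1.0]]
ft_force: [-0.2, 0.0, 0.6]
grip_width: -0.0
gripper_force: 0.0
```

Request:
{"api": "jog_arm", "payload": {
  "plan": "0 0 0 0 -0.3 0.1 255; 0 0 0 0 -0.3 0.1 255; 0 0 0 0 -0.2 0 255; 0 0 0 0 -0.2 0 255; 0 0 0 0 0 0 255"
}}

```text
time_s: 4.22
position: [0.5285, 0.1227, 0.1184]
tool_rot: [[-0.984, 0.179, 0.0], [0.179, 0.984, 0.0], [0.0, 0.0, -1.0]]
ft_force: [-0.1, 0.7, -0.2]
grip_width: 0.0002
gripper_force: 0.4
```

Request:
{"api": "jog_arm", "payload": {
  "plan": "0 0 0 0 -0.2 0 255; 0 0 0 0 -0.2 0 255; 0 0 0 0 -0.2 0 255; 0 0 0 0 0 0 255"
}}

```text
time_s: 4.55
position: [0.5273, 0.1167, 0.1183]
tool_rot: [[-0.984, 0.179, -0.0], [0.179, 0.984, -0.0], [0.0, -0.0, -1.0]]
ft_force: [0.3, 1.5, 0.4]
grip_width: -0.0002
gripper_force: 0.7
```

Request:
{"api": "jog_arm", "payload": {
  "plan": "0 0 0 0 -0.2 0 255; 0 0 0 0 -0.2 0 255; 0 0 0 0 0 0 255"
}}

```text
time_s: 4.8
position: [0.5266, 0.1127, 0.1183]
tool_rot: [[-0.984, 0.179, -0.0], [0.179, 0.984, -0.0], [0.0, -0.0, -1.0]]
ft_force: [-0.5, 1.3, 1.2]
grip_width: 0.0
gripper_force: 0.7
```

Request:
{"api": "jog_arm", "payload": {
  "plan": "0 0 0 0 -0.2 0 255; 0 0 0 0 -0.1 0 255; 0 0 0 0 0 0 255"
}}

```text
time_s: 5.05
position: [0.5261, 0.1099, 0.1183]
tool_rot: [[-0.984, 0.179, -0.0], [0.179, 0.984, -0.0], [-0.0, -0.0, -1.0]]
ft_force: [0.5, 1.9, -0.1]
grip_width: -0.0002
gripper_force: 0.7
```

Request:
{"api": "jog_arm", "payload": {
  "plan": "0 0 0 0 -0.2 0 255; 0 0 0 0 -0.1 0 255; 0 0 0 0 0 0 255"
}}

```text
time_s: 5.3
position: [0.5256, 0.1069, 0.1184]
tool_rot: [[-0.984, 0.179, 0.0], [0.179, 0.984, -0.0], [-0.0, -0.0, -1.0]]
ft_force: [0.1, 1.4, 1.3]
grip_width: -0.0002
gripper_force: 0.8
```

Request:
{"api": "jog_arm", "payload": {
  "plan": "0 0 0 0 -0.1 0 255; 0 0 0 0 -0.1 0 255; 0 0 0 0 0 0 255"
}}

```text
time_s: 5.55
position: [0.5254, 0.1061, 0.1184]
tool_rot: [[-0.984, 0.179, 0.001], [0.179, 0.984, 0.002], [-0.0, 0.002, -1.0]]
ft_force: [1.6, 7.9, -0.5]
grip_width: -0.0003
gripper_force: 3.7
```

```bash
cat >> h.py <<'E'
th=np.radians(79.7); ey=np.array([np.cos(th),np.sin(th)]); ex=np.array([ey[1],-ey[0]]); o=np.array([.5248,.0957])
def st(P):
    P=np.atleast_2d(P); d=P[:,:2]-o; return np.c_[d@ex,d@ey,P[:,2]]*1e3
E
python3 - <<'E'
from h import *
print(st(env.observe()["position"]).round(1),env.observe()["ft_force"])
P=[]
for n in("scene","top"):
    im=cam(n); X,u,v=cloud(im); P=st(X); r=np.hypot(P[:,0],P[:,2]-100)
    k=(r>24)&(r<31)&(P[:,1]>-12)&(P[:,1]<25)&(P[:,2]>75); print(n,np.histogram(P[k,1],bins=np.arange(-12,27,2)))
    p=proj(im,[[*(o),.1]])[0].astype(int); c=im["pixels"][p[1]-40:p[1]+35,p[0]-50:p[0]+50,::-1]
    cv2.imwrite(f"pics/p_{n}.png",cv2.resize(c,None,fx=4,fy=4,interpolation=2))
a=[cv2.imread(f"pics/p_{n}.png") for n in("scene","top")]
cv2.imwrite("pics/push.png",np.hstack(a))
E
```

```text
[[ -1.2  10.3 118.4]] [ 1.55710081  7.94217687 -0.45037483]
scene (array([ 0,  0,  8,  8, 13,  3,  3,  3,  3,  3,  1,  2,  3,  0,  0,  0,  1,
        0,  0]), array([-12, -10,  -8,  -6,  -4,  -2,   0,   2,   4,   6,   8,  10,  12,
        14,  16,  18,  20,  22,  24,  26]))
top (array([ 0,  0,  8, 12,  4,  0,  0,  0,  0,  0,  0,  0,  0,  0,  0,  0,  0,
        0,  0]), array([-12, -10,  -8,  -6,  -4,  -2,   0,   2,   4,   6,   8,  10,  12,
        14,  16,  18,  20,  22,  24,  26]))
```

View pics/push.png

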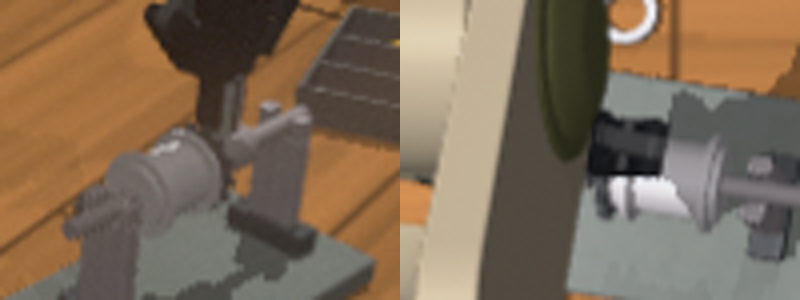

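The picture shows the sprocket up against the hub (face points from -8 to -1.5 mm, which is home), and force rose to 8 N at the stop. One small seating push, then retreat and go to the rack.

Request:
{"api": "jog_arm", "payload": {
  "plan": "0 0 0 0 -0.05 0 255; 0 0 0 0 0 0 255"
}}

```text
time_s: 5.82
position: [0.5254, 0.106, 0.1184]
tool_rot: [[-0.984, 0.179, 0.001], [0.179, 0.984, 0.003], [-0.001, 0.003, -1.0]]
ft_force: [2.0, 9.4, -0.4]
grip_width: 0.0003
gripper_force: 4.6
```

Request:
{"api": "jog_arm", "payload": {
  "plan": "0 0 0 0 1 0 255; 0 0 0 0 0.5 0 255; 0 0 0 0 0 -3.5 255; 0 0 0 0 0 -3.5 255; 0 0 0 0 0 -3.5 120; 0 0 0 -0.74 -3.87 0 120; 0 0 0 -0.74 -3.87 0 120; 0 0 0 -0.74 -3.87 0 120; 0 0 0 -0.74 -3.87 0 120; 0 0 0 -0.74 -3.87 0 120"
}}

```text
time_s: 6.65
position: [0.5292, -0.0792, 0.2234]
tool_rot: [[-0.984, 0.179, -0.001], [0.179, 0.984, -0.001], [0.0, -0.001, -1.0]]
ft_force: [0.8, 0.1, 0.6]
grip_width: 0.0451
gripper_force: 0.0
```

Request:
{"api": "jog_arm", "payload": {
  "plan": "0 0 0 -0.74 -3.87 0 120; 0 0 0 -0.74 -3.87 0 120; 0 0 0 -0.74 -3.87 0 120; 0 0 0 -0.74 -3.87 0 120; 0 0 6.95 0 0 0 120; 0 0 6.95 0 0 0 120; 0 0 6.95 0 0 0 120; 0 0 6.95 0 0 0 120; 0 0 6.95 0 0 0 120; 0 0 6.95 0 0 0 120"
}}

```text
time_s: 7.48
position: [0.5309, -0.2351, 0.2231]
tool_rot: [[-0.611, 0.792, -0.001], [0.792, 0.611, -0.0], [0.001, -0.001, -1.0]]
ft_force: [0.3, 0.4, -0.2]
grip_width: 0.0448
gripper_force: 0.0
```

Request:
{"api": "jog_arm", "payload": {
  "plan": "0 0 6.95 0 0 0 120; 0 0 6.95 0 0 0 120; 0 0 6.95 0 0 0 120; 0 0 6.95 0 0 0 120; 0 0 0 0 0 0 120; 0 0 0 0 0 0 120"
}}

```text
time_s: 7.98
position: [0.531, -0.235, 0.2232]
tool_rot: [[-0.181, 0.984, -0.001], [0.984, 0.181, -0.0], [-0.0, -0.001, -1.0]]
ft_force: [0.4, 0.1, 0.7]
grip_width: 0.0451
gripper_force: 0.0
```

Run:
```python
from h import *
e=env.observe(); R=np.array(e["tool_rot"]); p=e["position"]
print(e["q"],np.degrees(np.arctan2(R[1,1],R[0,1])),p,e["grip_width"])
print("cm to grip", (R.T@(np.array([.5307,-.2375,.053])-p)*100).round(2))
for n in("scene","top"):
    im=cam(n); X,u,v=cloud(im); P=st(X); r=np.hypot(P[:,0],P[:,2]-100)
    k=(r>23)&(r<31)&(P[:,1]>-12)&(P[:,1]<30)&(P[:,2]>75); print(n,np.histogram(P[k,1],bins=np.arange(-12,27,1))[0])
    print([ (b,round(P[(abs(P[:,1]-b-.5)<.5)&(abs(P[:,0])<5)&(P[:,2]>100)&(P[:,2]<140),2].mean(),1)) for b in range(-10,14)])
```

```text
[-3.55368038e+01  2.52472996e+01  7.00930629e+01 -2.97144934e-02
  8.46864697e+01 -4.59334739e+01] 10.39942831435178 [ 0.53095741 -0.23501187  0.22319114] 0.045135728306654986
cm to grip [-0.24 -0.06 17.02]
scene [0 0 0 0 3 7 3 3 2 3 1 1 0 0 0 0 0 0 0 0 0 0 0 0 0 0 0 0 0 0 0 0 0 0 0 0 0
 0]
[(-10, np.float64(nan)), (-9, np.float64(121.5)), (-8, np.float64(119.2)), (-7, np.float64(123.6)), (-6, np.float64(122.2)), (-5, np.float64(125.9)), (-4, np.float64(122.6)), (-3, np.float64(119.6)), (-2, np.float64(nan)), (-1, np.float64(nan)), (0, np.float64(nan)), (1, np.float64(nan)), (2, np.float64(nan)), (3, np.float64(nan)), (4, np.float64(nan)), (5, np.float64(nan)), (6, np.float64(nan)), (7, np.float64(nan)), (8, np.float64(nan)), (9, np.float64(nan)), (10, np.float64(nan)), (11, np.float64(nan)), (12, np.float64(nan)), (13, np.float64(106.3))]
top [ 0  1  0  0  4 12 14 11  9  3  0  0  0  0  0  0  0  0  0  0  0  0  0  0
  0  0  0  0  0  0  0  0  0  0  0  0  0  0]
[(-10, np.float64(121.7)), (-9, np.float64(120.1)), (-8, np.float64(119.7)), (-7, np.float64(121.9)), (-6, np.float64(124.5)), (-5, np.float64(128.0)), (-4, np.float64(122.8)), (-3, np.float64(nan)), (-2, np.float64(120.0)), (-1, np.float64(nan)), (0, np.float64(112.6)), (1, np.float64(nan)), (2, np.float64(107.3)), (3, np.float64(107.5)), (4, np.float64(108.8)), (5, np.float64(108.7)), (6, np.float64(109.9)), (7, np.float64(111.6)), (8, np.float64(112.5)), (9, np.float64(113.3)), (10, np.float64(113.5)), (11, np.float64(112.5)), (12, np.float64(113.5)), (13, np.float64(111.5))]<stdin>:8: RuntimeWarning: Mean of empty slice.
  ret = ret.dtype.type(ret / rcount)
```

Sprocket is home and the groove is in view. Descending on the middle clip.

Request:
{"api": "jog_arm", "payload": {
  "plan": "0 0 0 -0.24 -0.06 3.5 120; 0 0 0 0 0 3.5 120; 0 0 0 0 0 3.5 120; 0 0 0 0 0 3.3 120; 0 0 0 0 0 1.5 120; 0 0 0 0 0 1.5 120; 0 0 0 0 0 0 120; 0 0 0 0 0 0 120",
  "grip_force": 40
}}

```text
time_s: 8.75
position: [0.5307, -0.2376, 0.0552]
tool_rot: [[-0.178, 0.984, -0.001], [0.984, 0.178, 0.001], [0.001, -0.001, -1.0]]
ft_force: [0.5, -0.3, 0.2]
grip_width: 0.0452
gripper_force: 0.0
```

Run:
```python
from h import *
e=env.observe(); print(e["position"],e["ft_force"])
im=cam("scene"); c=im["pixels"][180:300,160:290,::-1]; cv2.imwrite("pics/grasp.png",cv2.resize(c,None,fx=4,fy=4,interpolation=2))
```

```text
[ 0.53073527 -0.23758423  0.05518012] [ 0.53571851 -0.34054943  0.24153251]
```

View pics/grasp.png

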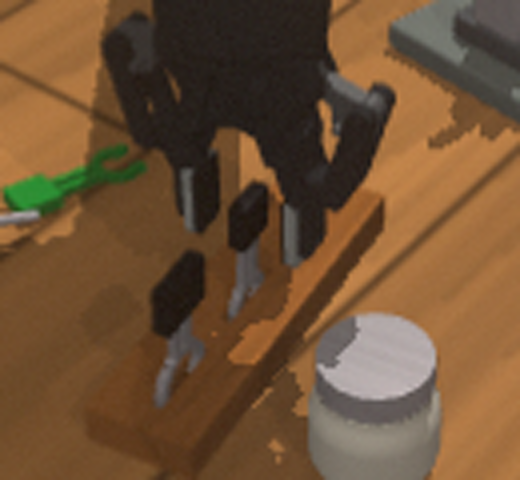

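The crop shows the fingers straddling the middle clip's grip at crop (248,215), which is scene (222,234). The large clip in front is clear. Closing.

Request:
{"api": "jog_arm", "payload": {
  "plan": "0 0 0 0 0 0 160; 0 0 0 0 0 0 190; 0 0 0 0 0 0 215; 0 0 0 0 0 0 255; 0 0 0 0 0 0 255; 0 0 0 0 0 0 255; 0 0 0 0 0 0 255",
  "grip_force": 40
}}

```text
time_s: 9.38
position: [0.5295, -0.238, 0.056]
tool_rot: [[-0.177, 0.984, -0.003], [0.984, 0.177, -0.001], [-0.0, -0.003, -1.0]]
ft_force: [-8.5, -2.5, 6.8]
grip_width: 0.0095
gripper_force: 38.9
```

Request:
{"api": "jog_arm", "payload": {
  "plan": "0 0 0 0 0 -1 255; 0 0 0 0 0 -2 255; 0 0 0 0 0 -3 255; 0 0 0 0 0 -4 255; 0 0 0 0 0 -4 255; 0 0 0 0 0 0 255; 0 0 0 0 0 0 255"
}}

```text
time_s: 9.97
position: [0.5314, -0.238, 0.1977]
tool_rot: [[-0.177, 0.984, 0.004], [0.984, 0.177, -0.003], [-0.004, 0.004, -1.0]]
ft_force: [-0.4, 1.0, -1.5]
grip_width: 0.0091
gripper_force: 39.0
```

Run:
```python
from h import *
e=env.observe(); R=np.array(e["tool_rot"]); p=np.array(e["position"]); print(p,e["ft_force"])
for n in("scene","top"):
    im=cam(n); X,u,v=cloud(im); L=(X-p)@R*1e3
    k=(abs(L[:,0])<20)&(abs(L[:,1])<16)&(L[:,2]>2)&(L[:,2]<62)
    for a in range(2,62,6):
        q=L[k&(L[:,2]>=a)&(L[:,2]<a+6)]
        if len(q): print(n,a,len(q),"x %.1f..%.1f y %.1f..%.1f"%(q[:,0].min(),q[:,0].max(),q[:,1].min(),q[:,1].max()))
    if len(L[k]): print("tip",L[k][:,2].max())
    if n=="scene":
        c=proj(im,[p+[0,0,-.03]])[0].astype(int); c=im["pixels"][max(0,c[1]-50):c[1]+50,c[0]-60:c[0]+60,::-1]; cv2.imwrite("pics/held.png",cv2.resize(c,None,fx=5,fy=5,interpolation=2))
```

```text
[ 0.53137708 -0.237963    0.19766162] [-0.37783966  0.96232045 -1.46384248]
scene 2 11 x -6.4..-2.8 y -3.2..2.1
scene 8 18 x -6.0..7.7 y -3.9..2.1
scene 14 17 x -6.4..7.2 y -2.3..1.7
scene 20 17 x -5.9..7.6 y -2.2..2.4
scene 26 25 x -11.5..10.5 y -2.7..1.9
scene 32 21 x -12.3..14.9 y -3.3..1.4
scene 38 22 x -12.4..13.1 y -4.4..1.4
scene 44 20 x -11.6..14.7 y -3.7..0.9
scene 50 2 x -7.7..9.2 y 0.5..0.9
tip 50.239225043958946
```

View pics/held.png

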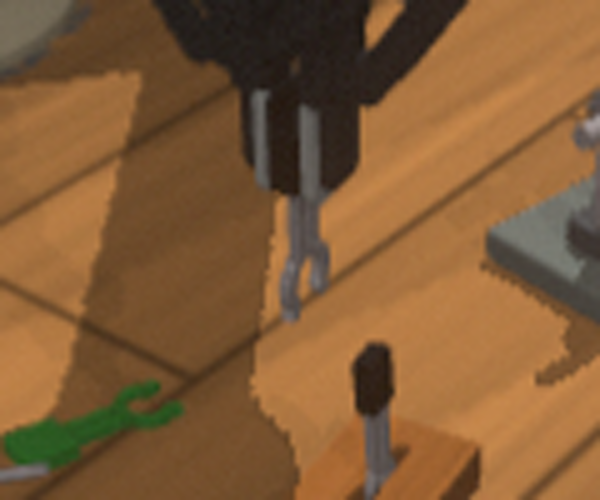

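The clip is held upright, with the bore about 37 mm below the TCP, 1 mm toward tool +x, and feet at 50 mm. The small clip is still in the rack at crop (375,380). Carrying it to the axle.

Request:
{"api": "jog_arm", "payload": {
  "plan": "0 0 -6.94 0 0 -1 255; 0 0 -6.94 0 0 0 255; 0 0 -6.94 0 0 0 255; 0 0 -6.94 0 0 0 255; 0 0 -6.94 0 0 0 255; 0 0 -6.94 0 0 0 255; 0 0 -6.94 0 0 0 255; 0 0 -6.94 0 0 0 255; 0 0 -6.94 0 0 0 255; 0 0 -6.94 0 0 0 255",
  "grip_force": 60
}}

```text
time_s: 10.9
position: [0.5303, -0.2373, 0.2033]
tool_rot: [[-0.985, 0.175, -0.003], [0.175, 0.985, 0.002], [0.003, 0.002, -1.0]]
ft_force: [-0.9, -0.1, -0.6]
grip_width: 0.009
gripper_force: 63.7
```

Request:
{"api": "jog_arm", "payload": {
  "plan": "0 0 0 0.72 3.73 0 255; 0 0 0 0.72 3.73 0 255; 0 0 0 0.72 3.73 0 255; 0 0 0 0.72 3.73 0 255; 0 0 0 0.72 3.73 0 255; 0 0 0 0.72 3.73 0 255; 0 0 0 0.72 3.73 0 255; 0 0 0 0.72 3.73 0 255; 0 0 0 0.72 3.5 0 255; 0 0 0 0 0 0 255"
}}

```text
time_s: 11.73
position: [0.5259, 0.1073, 0.2036]
tool_rot: [[-0.984, 0.176, -0.004], [0.176, 0.984, 0.002], [0.004, 0.001, -1.0]]
ft_force: [0.2, 0.3, -0.9]
grip_width: 0.0088
gripper_force: 63.7
```

Request:
{"api": "jog_arm", "payload": {
  "plan": "0 0 0 0 0 0 255; 0 0 0 0 0 0 255; 0 0 0 0 0 0 255; 0 0 0 0 0 0 255"
}}

```text
time_s: 12.07
position: [0.5274, 0.1009, 0.2049]
tool_rot: [[-0.983, 0.183, -0.001], [0.183, 0.983, -0.0], [0.001, -0.0, -1.0]]
ft_force: [-0.4, -0.5, 0.1]
grip_width: 0.0087
gripper_force: 63.7
```

```bash
cat > m.py <<'E'
from h import *
e=env.observe(); R=np.array(e["tool_rot"]); p=np.array(e["position"]); print("tcp stand mm",st(p).round(1),"yaw",np.degrees(np.arctan2(R[1,1],R[0,1])).round(2),"F stand",(np.array(e["ft_force"])[:2]@np.c_[ex,ey]).round(1),e["ft_force"][2].round(1))
for n in("scene","top"):
    im=cam(n); X,u,v=cloud(im); L=(X-p)@R*1e3
    k=(abs(L[:,0])<18)&(abs(L[:,1])<9)&(L[:,2]>14)&(L[:,2]<54)
    for a in (14,20,26,32,38,44,50):
        q=L[k&(L[:,2]>=a)&(L[:,2]<a+6)]
        if len(q): print(n,a,len(q),"x %.1f..%.1f y %.1f..%.1f"%(q[:,0].min(),q[:,0].max(),q[:,1].min(),q[:,1].max()))
E
python3 m.py
```

```text
tcp stand mm [[  1.6   5.5 204.9]] yaw 79.48 F stand [-0.3 -0.6] 0.1
scene 14 14 x -7.3..7.7 y -4.1..2.0
scene 20 16 x -6.3..6.7 y -3.3..3.8
scene 26 20 x -11.8..9.6 y -4.1..1.6
scene 32 14 x -12.9..12.5 y -4.1..3.4
scene 38 16 x -14.2..13.2 y -4.6..2.5
scene 44 12 x -11.0..9.8 y -4.4..0.6
scene 50 3 x -11.0..-8.3 y -3.4..0.5
top 26 11 x 3.9..11.3 y -3.7..1.4
top 32 6 x 8.2..12.7 y -3.7..0.3
top 38 3 x 5.7..11.7 y -3.6..-1.6
top 44 4 x 5.3..10.7 y -3.7..-3.1
```

Request:
{"api": "jog_arm", "payload": {
  "plan": "0 0 0 0.1 0.3 0 255; 0 0 0 0 0 2 255; 0 0 0 0 0 1.2 255; 0 0 0 0 0 0.6 255; 0 0 0 0 0 0 255; 0 0 0 0 0 0 255"
}}

```text
time_s: 12.67
position: [0.5271, 0.1051, 0.1677]
tool_rot: [[-0.983, 0.181, 0.0], [0.181, 0.983, -0.0], [-0.0, 0.0, -1.0]]
ft_force: [0.4, -0.2, -0.9]
grip_width: 0.0088
gripper_force: 63.7
```

Request:
{"api": "jog_arm", "payload": {
  "plan": "0 0 0 0 0 0.2 255; 0 0 0 0 0 0.1 255; 0 0 0 0 0 0 255"
}}

```text
time_s: 12.92
position: [0.527, 0.1051, 0.1646]
tool_rot: [[-0.984, 0.181, 0.001], [0.181, 0.984, -0.0], [-0.001, 0.0, -1.0]]
ft_force: [-0.5, 0.2, 0.2]
grip_width: 0.0088
gripper_force: 63.7
```

Request:
{"api": "jog_arm", "payload": {
  "plan": "0 0 0 0 0 0.1 255; 0 0 0 0 0 0 255; 0 0 0 0 0 0 255"
}}

```text
time_s: 13.17
position: [0.5269, 0.1051, 0.1634]
tool_rot: [[-0.984, 0.181, 0.0], [0.181, 0.984, -0.0], [-0.0, 0.0, -1.0]]
ft_force: [0.6, -0.0, 0.0]
grip_width: 0.0089
gripper_force: 63.7
```

Request:
{"api": "jog_arm", "payload": {
  "plan": "0 0 0 0 0 0.1 255; 0 0 0 0 0 0.1 255; 0 0 0 0 0 0 255; 0 0 0 0 0 0 255"
}}

```text
time_s: 13.5
position: [0.5269, 0.1051, 0.1613]
tool_rot: [[-0.984, 0.181, -0.0], [0.181, 0.984, 0.0], [0.0, 0.0, -1.0]]
ft_force: [0.5, 0.4, -0.1]
grip_width: 0.0092
gripper_force: 63.7
```

Request:
{"api": "jog_arm", "payload": {
  "plan": "0 0 0 0 0 0.1 255; 0 0 0 0 0 0 255; 0 0 0 0 0 0 255"
}}

```text
time_s: 13.75
position: [0.5271, 0.1051, 0.1607]
tool_rot: [[-0.984, 0.181, 0.001], [0.181, 0.984, -0.0], [-0.001, 0.0, -1.0]]
ft_force: [-1.6, 0.4, 4.5]
grip_width: 0.0086
gripper_force: 64.5
```

Request:
{"api": "jog_arm", "payload": {
  "plan": "0 0 0 0 0 0.07 255; 0 0 0 0 0 0 255; 0 0 0 0 0 0 255"
}}

```text
time_s: 14.0
position: [0.5274, 0.1051, 0.1604]
tool_rot: [[-0.984, 0.181, 0.002], [0.181, 0.984, -0.0], [-0.002, 0.0, -1.0]]
ft_force: [-0.3, -0.4, 6.8]
grip_width: 0.0089
gripper_force: 65.0
```

Contact is on the plain land at TCP z 0.1605. Easing to about 4 N and sliding toward the groove.

Request:
{"api": "jog_arm", "payload": {
  "plan": "0 0 0 0 -0.1 -0.03 255; 0 0 0 0 -0.1 0 255; 0 0 0 0 0 0 255"
}}

```text
time_s: 14.25
position: [0.5264, 0.1032, 0.1599]
tool_rot: [[-0.984, 0.181, -0.0], [0.181, 0.984, 0.0], [0.0, 0.0, -1.0]]
ft_force: [-1.1, 0.3, 3.7]
grip_width: 0.009
gripper_force: 64.2
```

Request:
{"api": "jog_arm", "payload": {
  "plan": "0 0 0 0 -0.1 0 255; 0 0 0 0 0 0 255; 0 0 0 0 0 0 255"
}}

```text
time_s: 14.5
position: [0.5261, 0.102, 0.1596]
tool_rot: [[-0.984, 0.181, -0.001], [0.181, 0.984, -0.0], [0.001, -0.001, -1.0]]
ft_force: [-1.2, -0.6, 1.0]
grip_width: 0.0088
gripper_force: 63.9
```

Request:
{"api": "jog_arm", "payload": {
  "plan": "0 0 0 0 -0.1 0 255; 0 0 0 0 0 0 255; 0 0 0 0 0 0 255"
}}

```text
time_s: 14.75
position: [0.5263, 0.1009, 0.1597]
tool_rot: [[-0.983, 0.181, -0.0], [0.181, 0.983, -0.0], [0.0, -0.001, -1.0]]
ft_force: [0.0, -1.0, -1.3]
grip_width: 0.0089
gripper_force: 63.6
```

Request:
{"api": "jog_arm", "payload": {
  "plan": "0 0 0 0 -0.05 0.1 255; 0 0 0 0 0 0.1 255; 0 0 0 0 0 0 255"
}}

```text
time_s: 15.0
position: [0.5261, 0.1007, 0.1576]
tool_rot: [[-0.984, 0.181, -0.0], [0.181, 0.984, 0.0], [0.0, 0.0, -1.0]]
ft_force: [-0.5, -0.5, -1.4]
grip_width: 0.0094
gripper_force: 63.7
```

Request:
{"api": "jog_arm", "payload": {
  "plan": "0 0 0 0 0 0.1 255; 0 0 0 0 0 0.1 255; 0 0 0 0 0 0 255"
}}

```text
time_s: 15.25
position: [0.526, 0.1007, 0.1558]
tool_rot: [[-0.984, 0.181, -0.0], [0.181, 0.984, -0.0], [0.0, -0.0, -1.0]]
ft_force: [-0.0, -0.8, 0.3]
grip_width: 0.0091
gripper_force: 63.8
```

In the groove: it has dropped 4 mm without force. Continuing down to the neck in small steps.

Request:
{"api": "jog_arm", "payload": {
  "plan": "0 0 0 0 0 0.1 255; 0 0 0 0 0 0.1 255; 0 0 0 0 0 0 255"
}}

```text
time_s: 15.5
position: [0.5258, 0.1007, 0.1538]
tool_rot: [[-0.984, 0.181, -0.001], [0.181, 0.984, 0.0], [0.001, -0.0, -1.0]]
ft_force: [-2.6, 0.5, 2.3]
grip_width: 0.009
gripper_force: 64.0
```

Request:
{"api": "jog_arm", "payload": {
  "plan": "0 0 0 0 0 0.07 255; 0 0 0 0 0 0 255; 0 0 0 0 0 0 255"
}}

```text
time_s: 15.75
position: [0.5259, 0.1007, 0.1532]
tool_rot: [[-0.984, 0.181, -0.001], [0.181, 0.984, 0.0], [0.001, -0.0, -1.0]]
ft_force: [-2.6, 0.1, 1.6]
grip_width: 0.0091
gripper_force: 64.2
```

Request:
{"api": "jog_arm", "payload": {
  "plan": "0 0 0 0 0 0.07 255; 0 0 0 0 0 0 255; 0 0 0 0 0 0 255"
}}

```text
time_s: 16.0
position: [0.5259, 0.1007, 0.1525]
tool_rot: [[-0.984, 0.181, -0.0], [0.181, 0.984, 0.0], [0.0, -0.0, -1.0]]
ft_force: [-3.6, -0.4, 3.4]
grip_width: 0.0091
gripper_force: 64.4
```

Request:
{"api": "jog_arm", "payload": {
  "plan": "0 0 0 0.06 0 0 255; 0 0 0 0 0 0.08 255; 0 0 0 0 0 0 255"
}}

```text
time_s: 16.25
position: [0.5255, 0.1008, 0.1518]
tool_rot: [[-0.984, 0.181, 0.0], [0.181, 0.984, -0.0], [-0.0, 0.0, -1.0]]
ft_force: [-3.6, -1.0, 4.5]
grip_width: 0.0089
gripper_force: 64.4
```

Request:
{"api": "jog_arm", "payload": {
  "plan": "0 0 0 0 0 0.08 255; 0 0 0 0 0 0 255; 0 0 0 0 0 0 255"
}}

```text
time_s: 16.5
position: [0.5256, 0.1008, 0.1511]
tool_rot: [[-0.984, 0.181, 0.0], [0.181, 0.984, -0.0], [-0.0, -0.0, -1.0]]
ft_force: [-3.2, -0.7, 5.3]
grip_width: 0.0092
gripper_force: 64.6
```

Request:
{"api": "jog_arm", "payload": {
  "plan": "0 0 0 0 0 0.06 255; 0 0 0 0 0 0 255; 0 0 0 0 0 0 255"
}}

```text
time_s: 16.75
position: [0.5256, 0.1008, 0.1506]
tool_rot: [[-0.984, 0.181, 0.001], [0.181, 0.984, -0.0], [-0.001, 0.0, -1.0]]
ft_force: [-3.3, -0.3, 5.4]
grip_width: 0.0087
gripper_force: 64.6
```

Request:
{"api": "jog_arm", "payload": {
  "plan": "0 0 0 0.06 0 0 255; 0 0 0 0 0 0.08 255; 0 0 0 0 0 0 255"
}}

```text
time_s: 17.0
position: [0.5254, 0.1008, 0.1499]
tool_rot: [[-0.984, 0.181, 0.001], [0.181, 0.984, -0.0], [-0.001, 0.0, -1.0]]
ft_force: [-2.7, -0.0, 5.0]
grip_width: 0.009
gripper_force: 64.8
```

Request:
{"api": "jog_arm", "payload": {
  "plan": "0 0 0 0 0 0.1 255; 0 0 0 0 0 0 255; 0 0 0 0 0 0 255"
}}

```text
time_s: 17.25
position: [0.5253, 0.1009, 0.1488]
tool_rot: [[-0.984, 0.181, 0.001], [0.181, 0.984, -0.0], [-0.001, 0.0, -1.0]]
ft_force: [-1.9, -0.1, 5.5]
grip_width: 0.0088
gripper_force: 64.7
```

Request:
{"api": "jog_arm", "payload": {
  "plan": "0 0 0 0 0 0.1 255; 0 0 0 0 0 0 255; 0 0 0 0 0 0 255"
}}

```text
time_s: 17.5
position: [0.5253, 0.1009, 0.1478]
tool_rot: [[-0.984, 0.181, 0.001], [0.181, 0.984, -0.0], [-0.001, 0.0, -1.0]]
ft_force: [-2.1, -0.4, 4.0]
grip_width: 0.0088
gripper_force: 64.7
```

Request:
{"api": "jog_arm", "payload": {
  "plan": "0 0 0 0.03 0 0.1 255; 0 0 0 0 0 0.1 255; 0 0 0 0 0 0 255"
}}

```text
time_s: 17.75
position: [0.525, 0.1009, 0.1458]
tool_rot: [[-0.984, 0.181, 0.001], [0.181, 0.984, -0.0], [-0.001, 0.0, -1.0]]
ft_force: [-1.7, -1.6, 5.6]
grip_width: 0.009
gripper_force: 64.7
```

Request:
{"api": "jog_arm", "payload": {
  "plan": "0 0 0 0 0 0.1 255; 0 0 0 0 0 0.1 255; 0 0 0 0 0 0 255"
}}

```text
time_s: 18.0
position: [0.5249, 0.1009, 0.1438]
tool_rot: [[-0.984, 0.181, 0.001], [0.181, 0.984, -0.0], [-0.001, -0.0, -1.0]]
ft_force: [-2.7, -0.9, 4.2]
grip_width: 0.009
gripper_force: 64.6
```

Request:
{"api": "jog_arm", "payload": {
  "plan": "0 0 0 0 0 0.1 255; 0 0 0 0 0 0.1 255; 0 0 0 0 0 0 255"
}}

```text
time_s: 18.25
position: [0.5247, 0.1008, 0.1413]
tool_rot: [[-0.983, 0.181, -0.0], [0.181, 0.983, -0.0], [-0.0, -0.0, -1.0]]
ft_force: [-1.5, -1.3, -0.5]
grip_width: 0.009
gripper_force: 63.9
```

Past the neck. Continuing until it bottoms.

Request:
{"api": "jog_arm", "payload": {
  "plan": "0 0 0 0 0 0.1 255; 0 0 0 0 0 0.05 255; 0 0 0 0 0 0 255"
}}

```text
time_s: 18.5
position: [0.5246, 0.1008, 0.1397]
tool_rot: [[-0.984, 0.181, -0.0], [0.181, 0.984, -0.0], [0.0, -0.0, -1.0]]
ft_force: [-0.5, -1.4, -0.5]
grip_width: 0.0091
gripper_force: 63.8
```

Request:
{"api": "jog_arm", "payload": {
  "plan": "0 0 0 0 0 0.07 255; 0 0 0 0 0 0 255; 0 0 0 0 0 0 255"
}}

```text
time_s: 18.75
position: [0.5246, 0.1008, 0.1391]
tool_rot: [[-0.983, 0.181, -0.0], [0.181, 0.983, -0.0], [0.0, -0.0, -1.0]]
ft_force: [-1.8, -2.5, -0.9]
grip_width: 0.0087
gripper_force: 63.6
```

Request:
{"api": "jog_arm", "payload": {
  "plan": "0 0 0 0 0 0.05 255; 0 0 0 0 0 0 255; 0 0 0 0 0 0 255"
}}

```text
time_s: 19.0
position: [0.5246, 0.1009, 0.1387]
tool_rot: [[-0.984, 0.181, -0.0], [0.181, 0.984, -0.0], [0.0, -0.0, -1.0]]
ft_force: [-2.2, -2.9, -0.2]
grip_width: 0.0089
gripper_force: 63.7
```

Request:
{"api": "jog_arm", "payload": {
  "plan": "0 0 0 0.02 -0.03 0.05 255; 0 0 0 0 0 0 255; 0 0 0 0 0 0 255"
}}

```text
time_s: 19.25
position: [0.5245, 0.1008, 0.1383]
tool_rot: [[-0.984, 0.181, 0.0], [0.181, 0.984, 0.0], [-0.0, 0.0, -1.0]]
ft_force: [-0.1, -2.0, 0.2]
grip_width: 0.0092
gripper_force: 63.9
```

Request:
{"api": "jog_arm", "payload": {
  "plan": "0 0 0 0 0 0.05 255; 0 0 0 0 0 0 255; 0 0 0 0 0 0 255"
}}

```text
time_s: 19.5
position: [0.5245, 0.1008, 0.1378]
tool_rot: [[-0.984, 0.181, 0.0], [0.181, 0.984, 0.0], [-0.0, 0.0, -1.0]]
ft_force: [-1.2, -0.4, 0.8]
grip_width: 0.0089
gripper_force: 63.9
```

Request:
{"api": "jog_arm", "payload": {
  "plan": "0 0 0 0 0 0.05 255; 0 0 0 0 0 0 255; 0 0 0 0 0 0 255"
}}

```text
time_s: 19.75
position: [0.5245, 0.1008, 0.1377]
tool_rot: [[-0.984, 0.181, 0.001], [0.181, 0.984, 0.0], [-0.001, 0.0, -1.0]]
ft_force: [-2.5, -0.2, 4.5]
grip_width: 0.0095
gripper_force: 64.6
```

Bottom contact at z 0.1377. Pressing to about 9 N to confirm a solid stop.

Request:
{"api": "jog_arm", "payload": {
  "plan": "0 0 0 0 0 0.05 255; 0 0 0 0 0 0 255; 0 0 0 0 0 0 255"
}}

```text
time_s: 20.0
position: [0.5246, 0.1008, 0.1377]
tool_rot: [[-0.984, 0.181, 0.001], [0.181, 0.984, 0.0], [-0.001, 0.0, -1.0]]
ft_force: [-3.6, -1.6, 9.5]
grip_width: 0.009
gripper_force: 65.4
```

Request:
{"api": "jog_arm", "payload": {
  "plan": "0 0 0 0 0 0.02 255; 0 0 0 0 0 0 255; 0 0 0 0 0 0 255"
}}

```text
time_s: 20.25
position: [0.5246, 0.1008, 0.1376]
tool_rot: [[-0.984, 0.181, 0.001], [0.181, 0.984, -0.0], [-0.001, 0.0, -1.0]]
ft_force: [-3.4, -1.0, 11.3]
grip_width: 0.0091
gripper_force: 65.4
```

```bash
python3 m.py | head -1
python3 - <<'E'
from h import *
im=cam("scene"); cv2.imwrite("pics/fit.png",cv2.resize(im["pixels"][90:205,250:365,::-1],None,fx=5,fy=5,interpolation=2))
E
```

```text
tcp stand mm [[ -1.1   5.  137.6]] yaw 79.59 F stand [-3.2 -1.6] 11.3
```

View pics/fit.png

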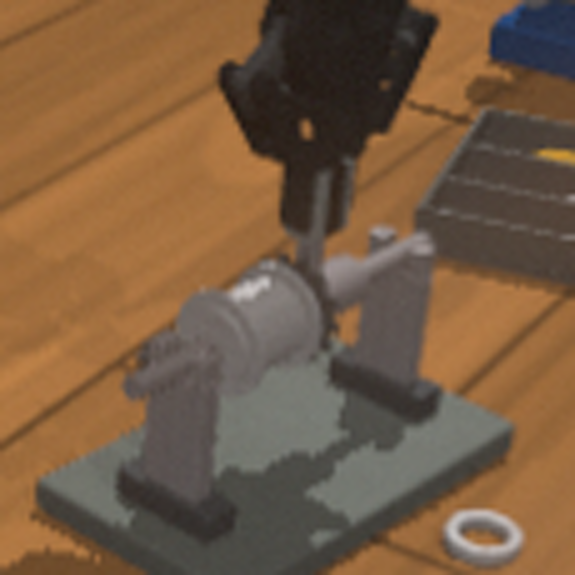

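The picture shows the clip straight in the groove next to the sprocket, crop (315,270). It hit a solid stop after 22.9 mm of travel from the land (22 expected), so I'm letting go and rising.

Request:
{"api": "jog_arm", "payload": {
  "plan": "0 0 0 0 0 -0.15 255; 0 0 0 0 0 0 230; 0 0 0 0 0 0 200; 0 0 0 0 0 0 160; 0 0 0 0 0 0 120; 0 0 0 0 0 0 120; 0 0 0 0 0 0 120"
}}

```text
time_s: 20.98
position: [0.5245, 0.1008, 0.1381]
tool_rot: [[-0.984, 0.181, 0.0], [0.181, 0.984, 0.0], [-0.0, 0.0, -1.0]]
ft_force: [-0.3, -0.1, 0.4]
grip_width: 0.0455
gripper_force: 0.0
```

Request:
{"api": "jog_arm", "payload": {
  "plan": "0 0 0 0 0 -2 120; 0 0 0 0 0 -3 120; 0 0 0 0 0 -3.5 120; 0 0 0 0 0 -3.5 120; 0 0 0 0 3.5 0 120; 0 0 0 0 3.5 0 120; 0 0 0 0 3.5 0 120; 0 0 0 0 3.5 0 120; 0 0 0 0 0 0 120; 0 0 0 0 0 0 120"
}}

```text
time_s: 21.82
position: [0.5495, 0.2398, 0.2576]
tool_rot: [[-0.984, 0.178, -0.001], [0.178, 0.984, -0.0], [0.001, -0.0, -1.0]]
ft_force: [-1.2, -0.2, 0.6]
grip_width: 0.0454
gripper_force: 0.0
```

Run:
```python
from h import *
e=env.observe(); print(e["time_s"],e["position"],e["ft_force"])
for n in("scene","top"):
    im=cam(n); X,u,v=cloud(im); P=st(X)
    k=(abs(P[:,0])<20)&(abs(P[:,1]-4)<12)&(P[:,2]>132)&(P[:,2]<175); q=P[k]
    if len(q): print(n,len(q),q.min(0).round(1),q.max(0).round(1))
    r=np.hypot(P[:,0],P[:,2]-100); k=(r>24)&(r<31)&(P[:,1]>-12)&(P[:,1]<30)&(P[:,2]>75)&(P[:,2]<127); print(np.histogram(P[k,1],bins=np.arange(-12,14,1))[0])
    cv2.imwrite(f"pics/f_{n}.png",im["pixels"][:,:,::-1])
a=cv2.imread("pics/f_scene.png")[95:205,170:360]; cv2.imwrite("pics/final.png",cv2.resize(cv2.imread("pics/f_scene.png")[95:295,160:360],None,fx=3,fy=3,interpolation=2))
```

```text
21.8167 [0.54951215 0.23983502 0.25756396] [-1.22354101 -0.22006063  0.64450575]
scene 124 [-13.1  -2.3 132.8] [ 11.3  10.1 164.4]
[0 0 0 1 3 3 2 3 1 2 1 0 0 1 2 2 2 1 0 0 0 0 0 0 0]
top 107 [-12.5  -1.6 141.4] [ 11.4   9.4 168.1]
[ 0  0  0  0  3 12  9  7  8  4  0  0  0  1  1  0  0  0  0  0  0  0  0  0
  0]
```

View pics/final.png

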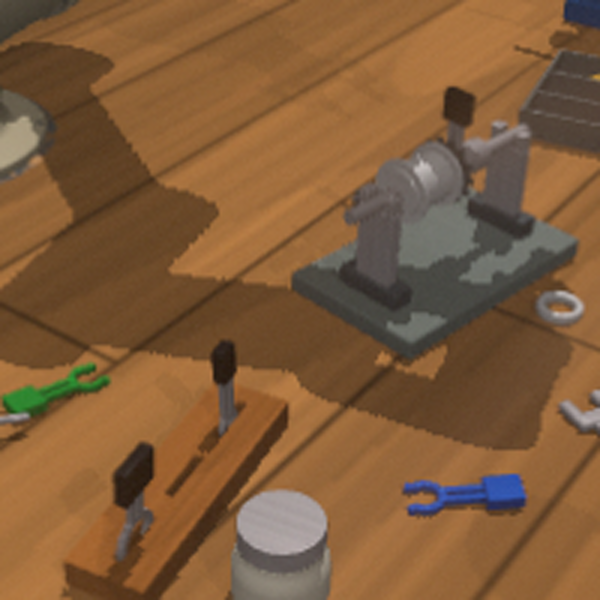

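The clip stands in the groove at crop (460,110), its grip top at about 165 mm as expected when seated. The sprocket is home, and the small and large clips are still in the rack at crop (224,362) and (134,475).

```bash
python3 -c "
from rig import job
print(job.close_job())"
```

```text
the job is handed in; nothing more can be done
None
```

The sprocket is home against the hub, the middle-sized clip is snapped into the groove and released, the small and large clips are still in the rack, and the job was handed in at about 22 s with pushes of about 11 N at most.

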